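# Feed a sofa foot into the drilling nest with the push stick

### The arm

A 6-joint arm with a two-finger parallel gripper is mounted at the origin on the work surface. World frame = base frame: x ahead of the robot, y to its left, z up, the work surface at z = 0. Lengths are in m, angles in rad, forces in N, time in s.
With the tool pointing down it reaches from about 0.35 to 0.975 m from the base axis. Payload 4.9 kg.
Tool frame: the origin (TCP) lies on the mounting face of the last link; the fingertips stand 173 mm ahead of it and the grasp point (between the pads) lies 155 mm ahead of it; x points along the fingers, y is the direction in which the jaws open and shut, and the axes are right-handed (so a half turn about x gives the same grasp; the last joint's range is limited). The gripper opens to 85 mm and grips with 20 to 120 N. Pads are 22 mm wide; open, the fingers measure 114 mm over their backs; the gripper's body (76 mm by 85 mm) begins 54 mm behind the grasp point. The pads swing forward as they close: fully open they stand 13 mm farther back than shut.
Start: joints at [-1.345, 0.053, 1.613, -0, 1.476, -0.119], TCP at [0.211, -0.588, 0.405] pointing down, gripper open.
Joint ranges: [-3.01, 3.01], [-1.01, 2.22], [0.06, 2.58], [-1.02, 4.17], [0.09, 2.62], [-3.14, 3.14]. Speed limits (rad/s): [2.57, 2.57, 3.14, 3.14, 3.14, 3.14].

### API

Orientations are given as a rotation vector (axis times angle).
In Python, from station import readout, get_image, camera_info, job gives the robot as it stands.
- The arm moves only by the shell command python3 -m pendant 'ROWS' [FORCE]. ROWS is text: rows parted by semicolons, each of 5 numbers parted by spaces: the opening, from 0 (shut) to 1 (fully open), then the shift along the tool's x, y, z in mm, then the turn about the tool's x in degrees. In form: claw dx dy dz spin; .... A call has 1 to 10 rows; each row is the pose to reach, as a shift and turn from the pose measured when the call began, along the tool's axes at that moment; what a row does not reach only later rows make up. A row lasts 1/10 s, in which the tool goes at most 50 mm and 8.59 degrees, less where a joint would pass 70% of its speed; a pose out of reach is approached as far as the arm can. A call with a gripper value outside its range is refused whole. The fingers move at their own pace and stop on an object; FORCE is the grip in N (left out, the last holds). Time passes only in rows, so rows that repeat a pose let the fingers close. It gives the time, the measured TCP pose, the force and the opening at its end, in the units of the state.
- readout.get_obs(): the state, without advancing time (a new reading comes with each control period).
- get_image(name): name is "scene" or "top" or "wrist"; returns the picture (480x640x3 uint8, red, green, blue); there is no depth.
- camera_info(name): a dict with "fx", "fy", "cx", "cy" (pixels), "position" and "orientation" of the camera in the world; the wrist camera has in their place "T_tool_cam" (4x4, takes a point from camera to tool coordinates, whose origin is the TCP and whose axes are the tool frame's). Camera axes: x right, y up, looking along -z (the intrinsics and any distortion apply to the point x, -y, -z); pixel columns grow to the right and rows downward; lengths in m; the calibration is good to about 2 mm. A picture is of the moment at which its call begins: read the wrist's pose just before it. camera_info takes no time and is no camera call.
- job.finish_job(): hands the job in, once; it reports no verdict.
The state is a dict: "t": time; "q": joint angles; "dq": joint speeds; "effort": joint torques, N m; "tool_pos": TCP position; "tool_rot": TCP orientation; "contact_force": force on the tool from outside, world axes, zero at the start; "wrist_torque": the same for the moment, N m; "opening": finger opening in m.
Only numpy, scipy, OpenCV 4.12 (cv2) and the standard library are available. Lean on these libraries where they do the work, as an engineer would, in place of code of your own. Each camera call takes 0.05 s, during which the arm holds its last target. There are 200 camera calls.

### The job

Take the push stick and, keeping the fingers off the beech foot, roll the foot gently along the track with the paddle head, past the spring hold-down, until it is caught in the drill's nest with the green part switch pressed in. Push by feel and do not force it: the back plate behind the switch is solid. Then draw the stick out and put it down flat on the bench; leave the tape, thread cone and shears alone.

Things in the scene. Friction and masses are not known exactly. Their poses are not given: they have to be found in the camera images.
- track: In-feed track fixed on the bench: plywood board 420 x 150 x 18 mm, two flat steel rails with tops 26 mm above the bench, two aluminium side guides 116 mm apart with tops at 38 mm. Origin on the bench on the track's centre line; x = feed direction (to the drill), y across, z up; the board spans x = -160 to +260 mm. Nothing stands over the track before the hold-down.
- nest_zone (a point): Point on the track's centre line at rail-top height, 85 mm along x from its origin (axes as the track's): the middle of the stretch where the drill may stand. The drill is clamped wherever the last job left it and is not measured: a caught foot's centre lies up to 35 mm either way of here. Chuck and motor (30 mm radius) hang over the nest; bit tip 100 mm above the bench.
- holddown (a joint): Lift of the spring hold-down in m (0 = down): a free-turning 12 mm steel roller across two yellow arms, underside 66 mm above the bench, 4 mm below the foot's top. Its axis is 14 mm before the caught foot's centre. The foot meets it 29 mm before the catch and lifts it 4 mm (push of about 4 to 10 N); once under the axis it springs 10 mm or so ahead into the nest by itself.
- switch (a joint): Travel in m of the drill's green part-present plunger behind the hold-down: 0 = out, 0.007 = level with the solid steel back plate (80 mm wide). Made from 0.002; a foot caught behind the hold-down keeps it at about 0.0035; 3 mm farther the foot meets the back plate. Soft spring: about 1 N at 0.004, 2 N at 0.007.
- foot_center (a point): Centre of the turned beech sofa foot: a plain cylinder, 44 mm diameter, 110 mm long, brass band at one end, about 130 g. It lies across the track on the rails, free to roll, centre 48 mm above the bench; y is the cylinder's axis. It starts between x = -90 and -40 mm along the track. Soft wood: a push of more than 18 N bruises it.
- stick_grip (a point): Grip point of the wooden push stick (yellow band), half-way up its bar, which is 22 mm wide (y) and 30 mm high, flat on the bench, so 15 mm above it. x points along the stick to the paddle head, z up; the bar runs from 112 mm behind this point to 153 mm ahead. About 150 g, balance point 46 mm ahead. Held here, the hand stays clear of the drill.
- stick_face (a point): Centre of the felt-covered front face of the stick's red paddle head, 170 mm ahead of the grip point along x, half-way up; the face is 80 mm wide (y), 30 mm high (z) and looks along +x. With its lower edge 4 to 6 mm above the rails it meets the foot near its centre height and passes under the hold-down bar.
- tape: Roll of masking tape lying flat, 104 mm across, 38 mm high. A bystander.
- cone: Cream cone of thread with green bands standing upright, 72 mm across, 150 mm high. A bystander.
- shears: Blue-handled shears lying flat, 240 mm long along x, about 90 mm wide at the handles, 15 mm high. A bystander.
There are look-alikes about, which are no part of the job. Of the things shaped like the part that bears foot_center, the wooden one is meant.

How it is judged:
On the way, in this order (a step that is already met when the one before it is completed fails the run):
1. the push stick is picked up off the bench (height (world z) of stick_grip above 0.04 m), for 0.2 s.
2. the foot is rolled past the hold-down and the part switch is pressed in (value of joint switch above 0.002 m and x of foot_center in the frame of track above 0.042 m), for 0.2 s.
At the end, for the whole second after the job is handed in: the foot lies on the rails, square across the track to within 7 degrees, caught in the nest with the part switch still in by more than 2 mm; the push stick lies flat on the bench (grip point below 20 mm, tilt under 0.1 rad); foot and stick at rest (all of step 2 and z of foot_center in the frame of track below 0.052 m and angle between the y axis of foot_center and the y axis of track, either way round below 0.12 rad and linear speed of each of foot, stick below 0.02 m/s and height (world z) of stick_grip below 0.02 m and angle between stick_grip's own z axis and vertical below 0.1 rad); the robot touches nothing.
It fails at once if the foot is pushed harder than 18 N with the stick (contact force between stick and foot above 18 N).
It fails at once if the fingers touch the foot (contact force between the fingers and foot above 0.5 N).
It fails at once if the foot is shoved or thrown faster than 0.3 m/s (linear speed of foot above 0.3 m/s).
It fails at once if a bystander is moved by more than 15 mm (distance of any of tape, cone, shears from where it was at the start of the episode above 0.015 m).
It also fails if it takes over 72 s, if anything falls off the work surface, if the arm or the gripper's body presses on something with over 40 N, if the wrist force passes 120 N, or if a joint passes its speed limit or range.

## Working session

There is one attempt and no reset: what is moved stays moved. The work goes in short steps, Python scripts to look and compute and a shell command to move; the robot and the scene stay as the last step left them, time stands still between calls to the robot, and variables do not carry over. Pictures are saved under pics/ and viewed, about 8 in all and at most 12, crops included, and the job is handed in when it is done.

```bash
mkdir -p pics; ls; python3 - <<'E'
from station import readout,get_image,camera_info
import cv2
o=readout.get_obs();print(o)
for n in("scene","top","wrist"):
    print(n,camera_info(n)); cv2.imwrite(f"pics/{n}0.png",get_image(n)[:,:,::-1])
E
```

```text
pics
{'t': 0.0, 'q': array([-1.34499523e+00,  5.33390663e-02,  1.61431589e+00,  1.05512944e-05,
        1.47597613e+00, -1.18985922e-01]), 'dq': array([ 1.38097612e-04,  7.38724398e-05,  7.90545957e-04, -4.73599117e-04,
       -5.98273893e-04,  1.76496597e-04]), 'effort': array([ 5.95931597e-04, -3.93671107e+01, -3.70182323e+01, -1.27379840e-04,
        7.11335932e-03,  1.78552938e-06]), 'tool_pos': array([ 0.21119545, -0.58794412,  0.4034606 ]), 'tool_rot': array([ 2.03485346,  0.35643197, -2.03505657]), 'contact_force': array([ 0.43628108, -0.26028599, -0.11580149]), 'wrist_torque': array([ 0.01641894, -0.02319867,  0.02824702]), 'opening': 0.08521631004693063}
scene {'fx': 555.8196315331011, 'fy': 555.8196315331011, 'cx': 313.52627709183736, 'cy': 246.14312948106172, 'position': array([ 1.34889624, -0.25125476,  1.25911123]), 'orientation': array([0.51504817, 0.37424913, 1.22603863])}
top {'fx': 435.0284523869395, 'fy': 435.0284523869395, 'cx': 322.8025740187619, 'cy': 243.90498172979446, 'position': array([ 0.47617628, -0.00573288,  1.29537341]), 'orientation': array([ 0.06830651, -0.06478521, -1.59716643])}
wrist {'fx': 382.2345715944882, 'fy': 382.2345715944882, 'cx': 322.578012266927, 'cy': 234.2050665578625, 'T_tool_cam': array([[ 3.26722012e-04,  2.64097125e-01, -9.64496035e-01,
         3.07333708e-02],
       [ 9.99999897e-01, -3.91182260e-04,  2.31635860e-04,
        -3.37490030e-04],
       [-3.16119374e-04, -9.64496011e-01, -2.64097225e-01,
        -6.73312275e-02],
       [ 0.00000000e+00,  0.00000000e+00,  0.00000000e+00,
         1.00000000e+00]])}
```

View pics/top0.png

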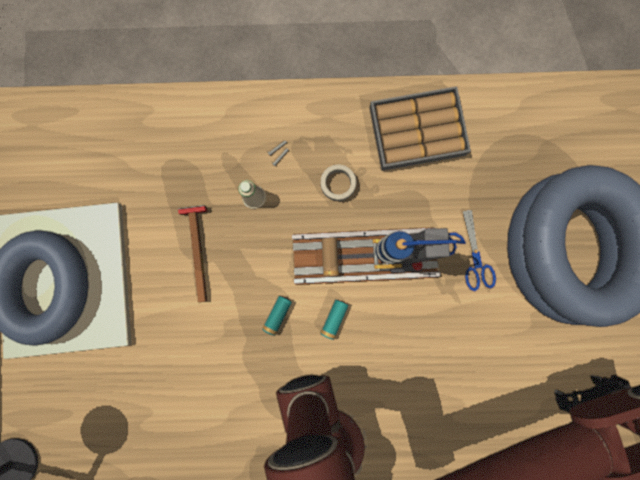

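View pics/scene0.png

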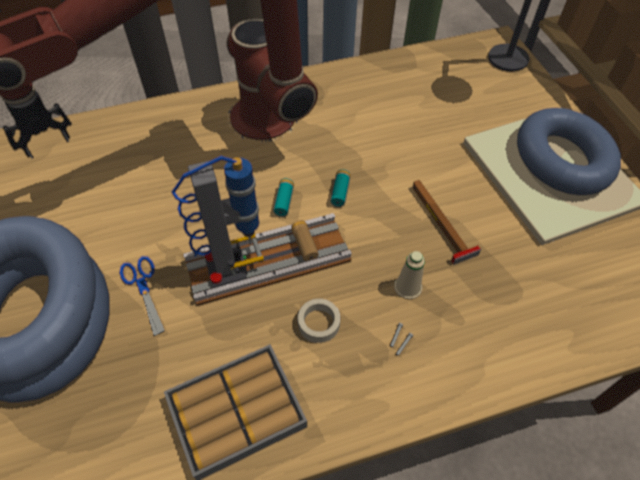

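Top view: the stick's red head is at (192,210) with its bar down to (204,300). The track runs x 293–440 at y≈257, the wooden foot is at (331,257), and the drill is at (400,245). The feed is to the image right, about world −y. The tape (339,183), cone (250,190) and shears (480,260) stand clear of the stick.

```bash
cat > h.py <<'E'
import numpy as np,cv2
from scipy.spatial.transform import Rotation as R
from station import readout,get_image,camera_info
def cam(n,o=None):
    c=camera_info(n)
    if n!="wrist": return c,R.from_rotvec(c["orientation"]).as_matrix(),np.array(c["position"])
    T=c["T_tool_cam"];Rt=R.from_rotvec(o["tool_rot"]).as_matrix()
    return c,Rt@T[:3,:3],np.array(o["tool_pos"])+Rt@T[:3,3]
def ray(C,u,v):
    c,M,p=C; d=M@np.array([(u-c["cx"])/c["fx"],-(v-c["cy"])/c["fy"],-1.]); return p,d/np.linalg.norm(d)
def plane(C,uv,z):
    p,d=ray(C,*uv); return p+d*(z-p[2])/d[2]
def meet(C1,a,C2,b):
    p,d=ray(C1,*a);q,e=ray(C2,*b)
    s=np.linalg.lstsq(np.c_[d,-e],q-p,rcond=None)[0]
    x,y=p+s[0]*d,q+s[1]*e; return (x+y)/2,np.linalg.norm(x-y)
def proj(C,P):
    c,M,p=C;k=M.T@(np.array(P)-p);return np.array([c["cx"]-c["fx"]*k[0]/k[2],c["cy"]+c["fy"]*k[1]/k[2]])
def mask(im,lo,hi,box):
    h=cv2.cvtColor(im,cv2.COLOR_RGB2HSV);m=cv2.inRange(h,np.array(lo),np.array(hi))
    if lo[0]<3: m|=cv2.inRange(h,np.array([170,lo[1],lo[2]]),np.array([180,hi[1],hi[2]]))
    k=np.zeros_like(m);x0,y0,x1,y1=box;k[y0:y1,x0:x1]=m[y0:y1,x0:x1];return k
def big(m):
    return max(cv2.findContours(m,cv2.RETR_EXTERNAL,cv2.CHAIN_APPROX_NONE)[0],key=cv2.contourArea)
E
python3 - <<'E'
from h import *
np.set_printoptions(precision=4,suppress=True)
t=cv2.imread("pics/top0.png")[:,:,::-1];s=cv2.imread("pics/scene0.png")[:,:,::-1]
T=cam("top");S=cam("scene")
for n,im,C,b in(("top",t,T,(170,195,220,310)),("scene",s,S,(400,170,490,275))):
    r=cv2.minAreaRect(big(mask(im,(0,170,90),(6,255,255),b)));print(n,"head",r,plane(C,r[0],.015))
    w=mask(im,(3,110,40),(14,255,170),b);r=cv2.minAreaRect(big(w));print(n,"bar",r,plane(C,r[0],.015))
    bx=cv2.boxPoints(r);print(bx)
a=cv2.resize(t[195:315,170:220],None,fx=5,fy=5,interpolation=2)
b=cv2.resize(t[215:300,280:390],None,fx=5,fy=5,interpolation=2)
o=np.zeros((600,800,3),np.uint8);o[:600,:250]=a;o[:425,250:800]=b
cv2.imwrite("pics/c1.png",o[:,:,::-1])
cv2.imwrite("pics/c2.png",cv2.resize(s[205:305,175:360],None,fx=4.3,fy=4.3,interpolation=2)[:,:,::-1])
E
```

```text
top head ((200.0, 210.5), (1.0, 2.0), 90.0) [0.6943 0.3582 0.015 ]
top bar ((201.78176879882812, 252.4560089111328), (95.51202392578125, 29.657501220703125), 76.72360229492188) [0.5691 0.3534 0.015 ]
[[176.3822 209.3818]
 [205.2471 202.5709]
 [227.1813 295.5303]
 [198.3165 302.3411]]
scene head ((465.50006103515625, 251.49998474121094), (4.427187919616699, 26.56313133239746), 71.56504821777344) [0.6841 0.3905 0.015 ]
scene bar ((437.2811584472656, 223.97125244140625), (93.26351928710938, 31.540027618408203), 47.290611267089844) [0.5771 0.3567 0.015 ]
[[394.0639 200.4026]
 [417.2396 179.0096]
 [480.4984 247.5399]
 [457.3227 268.9329]]
```

View pics/c1.png

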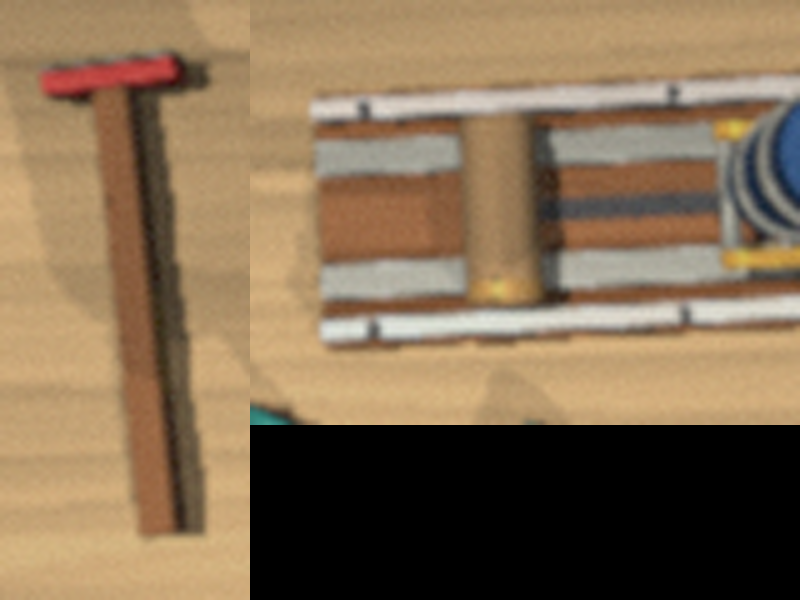

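View pics/c2.png

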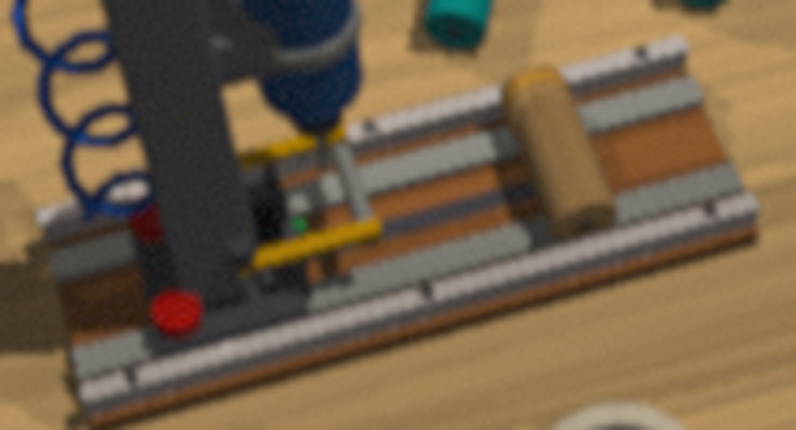

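The stick's tail end is at (202,301.6) and the head centre at (192,210.4), with no band visible at this scale. Guide tops run (292.6,237)→(390,231.6) and (294.4,281)→(390,275.6). The foot's axis lies around x≈331, brass end nearest the robot. The hold-down roller is at top (376,253) and scene (255,240)–(262,256).

```bash
python3 - <<'E'
from h import *
np.set_printoptions(precision=4,suppress=True)
T=cam("top");S=cam("scene")
f=lambda x,y:((x-250)/5+280,y/5+215); g=lambda x,y:(x/4.3+175,y/4.3+205); k=lambda x,y:(x/5+170,y/5+195)
tail=plane(T,k(160,533),.03);hd=plane(T,k(111,90),.03);d=(hd-tail);L=np.linalg.norm(d[:2]);d/=L
print("tail,joint",tail,hd,"L",L,"yaw",np.degrees(np.arctan2(d[1],d[0])),"grip",tail+.112*d)
a,b=plane(T,f(313,110),.038),plane(T,f(800,83),.038);c,e=plane(T,f(322,330),.038),plane(T,f(800,303),.038)
print("guides",a,b,c,e)
u=((b-a)/np.linalg.norm(b-a)+(e-c)/np.linalg.norm(e-c));u/=np.linalg.norm(u);n=np.array([-u[1],u[0],0])
print("sep",(a-c)@n,"feed yaw",np.degrees(np.arctan2(u[1],u[0])))
ent=(a+c)/2;org=ent+.16*u;org[2]=0;print("entry",ent,"org",org)
tr=lambda p:np.array([(p-org)@u,(p-org)@n,p[2]])
def scn(x,y,z): return tr(plane(S,g(x,y),z))
print("scene entry guide ends",scn(685,45,.038),scn(757,203,.038),"far",scn(45,217,.038),scn(82,395,.038))
print("foot top view edges",*[tr(plane(T,f(*q),.048)) for q in((462,200),(537,200),(500,113),(510,302))])
print("foot scene top-ridge ends",scn(532,70,.07),scn(592,205,.07))
print("roller top",tr(plane(T,f(728,190),.072)),tr(plane(T,f(735,235),.072)),"scene",scn(345,150,.072),scn(368,222,.072))
print("roller 3d",tr(meet(T,f(731,190),S,g(350,175))[0]))
# heights by two views: stick tail-end, head, foot brass end
M=lambda n,a,b:print(n,*meet(T,a,S,b))
w=cv2.imread("pics/scene0.png")[165:280,395:490]
cv2.imwrite("pics/c3.png",cv2.resize(w,None,fx=5,fy=5,interpolation=2))
E
```

```text
tail,joint [0.4257 0.3491 0.03  ] [0.685  0.3769 0.03  ] L 0.2608334465418166 yaw 6.125345894581545 grip [0.537  0.3611 0.03  ]
guides [0.6051 0.0828 0.038 ] [ 0.6131 -0.2006  0.038 ] [0.4777 0.0803 0.038 ] [ 0.4856 -0.1954  0.038 ]
sep 0.12750121893931568 feed yaw -88.36652783250972
entry [0.5414 0.0816 0.038 ] org [ 0.546  -0.0784  0.    ]
scene entry guide ends [-0.1667 -0.0616  0.038 ] [-0.1661  0.0668  0.038 ] far [ 0.2482 -0.0655  0.038 ] [0.2534 0.0635 0.038 ]
foot top view edges [-0.0759  0.006   0.048 ] [-0.0329  0.0036  0.048 ] [-0.0512  0.0549  0.048 ] [-0.0517 -0.0538  0.048 ]
foot scene top-ridge ends [-0.0607 -0.0518  0.07  ] [-0.0631  0.0552  0.07  ]
roller top [0.074  0.0019 0.072 ] [ 0.0763 -0.0237  0.072 ] scene [ 0.0655 -0.03    0.072 ] [0.0667 0.0245 0.072 ]
roller 3d [0.0715 0.0012 0.0915]
```

View pics/c3.png

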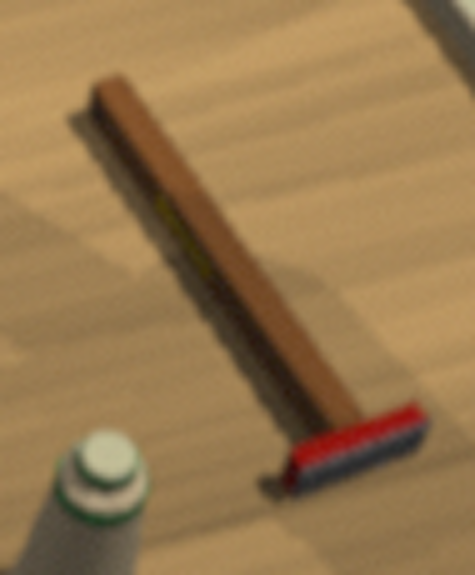

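The picture shows the stick lying flat with its yellow band on the side of the bar at c3 (185,235), full px (432,212). The cone is next to the head. Next I work out the first move in tool axes.

```bash
cat >> h.py <<'E'
def rows(goal,yaw_long=None):
    """shift in tool axes (mm) for grasp point to reach goal; spin (deg) to bring jaw axis square to heading yaw_long(deg)"""
    o=readout.get_obs();M=R.from_rotvec(o["tool_rot"]).as_matrix();g=o["tool_pos"]+.155*M[:,0]
    print("t",round(o["t"],2),"grasp",g.round(4),"axes x",M[:,0].round(3),"y",M[:,1].round(3),"z",M[:,2].round(3),"F",o["contact_force"].round(1),"open",round(o["opening"],4),"q",o["q"].round(2))
    if goal is not None: print("dxyz",(M.T@(np.array(goal)-g)*1e3).round(1))
    if yaw_long is not None:
        zy=np.degrees(np.arctan2(M[1,2],M[0,2]));d=(zy-yaw_long+90)%180-90;print("tool-z yaw",zy.round(2),"spin (tool x down)",d.round(2))
E
python3 - <<'E'
from h import *
T=cam("top");S=cam("scene")
print("band scene",plane(S,(185/5+395,235/5+165),.015))
k=lambda x,y:(x/5+170,y/5+195);s=lambda x,y:(x/5+395,y/5+165)
print("tail top corner",meet(T,k(140,533),S,s(122,78))[0],"tail other",meet(T,k(178,531),S,s(95,95))[0],"joint", meet(T,k(130,88),S,s(330,435))[0])
print("cone",plane(S,s(108,455),.15))
rows([.537,.359,.15],6.1)
E
```

```text
band scene [0.5341791  0.36010723 0.015     ]
tail top corner [0.42658712 0.36338774 0.02914177] tail other [0.42731108 0.34548181 0.02068642] joint [0.68746301 0.36975539 0.02589772]
cone [0.73297699 0.20379229 0.15      ]
t 0.15 grasp [ 0.2111 -0.5878  0.2487] axes x [-0.     0.002 -1.   ] y [ 0.338 -0.941 -0.002] z [-0.941 -0.338 -0.   ] F [-0.2  0.5 -0.7] open 0.0854 q [-1.35  0.05  1.61 -0.    1.48 -0.12]
dxyz [ 100.1 -780.8 -626.6]
tool-z yaw -160.25 spin (tool x down) 13.65
```

```bash
python3 -m pendant '1 0 -390 -313 -83;1 0 -390 -313 -83;1 0 -390 -313 -83;1 0 -390 -313 -83;1 0 -390 -313 -83;1 0 -390 -313 -83;1 0 -390 -313 -83;1 0 -390 -313 -83;1 0 -390 -313 -83;1 0 -390 -313 -83'; python3 -c "
from h import *
rows([.535,.359,.16],6.1)"
```

```text
t: 1.15
tool_pos: [0.3738, -0.1134, 0.4044]
tool_rot: [1.042, 1.308, -1.039]
contact_force: [1.5, 0.6, -0.4]
opening: 0.0856
t 1.15 grasp [ 0.3739 -0.1132  0.2494] axes x [ 0.001  0.001 -1.   ] y [0.974 0.225 0.001] z [ 0.225 -0.974 -0.001] F [ 1.5  0.6 -0.4] open 0.0856 q [-0.49 -0.56  2.12  0.    1.58 -0.71]
dxyz [  90.   263.1 -423.8]
tool-z yaw -77.0 spin (tool x down) -83.1
```

```bash
python3 -m pendant '1 0 263 -424 -83;1 0 263 -424 -83;1 0 263 -424 -83;1 0 263 -424 -83;1 60 263 -424 -83;1 90 263 -424 -83;1 90 263 -424 -83;1 90 263 -424 -83;1 90 263 -424 -83;1 90 263 -424 -83'; python3 - <<'E'
from h import *
o=readout.get_obs();im=get_image("wrist");cv2.imwrite("pics/w1.png",im[:,:,::-1])
rows([.535,.359,.16],6.1)
C=cam("wrist",o);print("expected grip px",proj(C,[.535,.359,.03]))
E
```

```text
t: 2.15
tool_pos: [0.5305, 0.3482, 0.3182]
tool_rot: [-0.086, 1.569, 0.087]
contact_force: [1.0, -0.4, 0.4]
opening: 0.0853
t 2.2 grasp [0.5302 0.353  0.1581] axes x [-0.005  0.003 -1.   ] y [-0.115  0.993  0.003] z [ 0.993  0.115 -0.004] F [-1.7  0.7 -1.6] open 0.0857 q [ 0.47  0.15  1.66  0.    1.33 -1.22]
dxyz [-1.9  5.4  5.4]
tool-z yaw 6.6 spin (tool x down) 0.5
expected grip px [336.05297568 236.30236645]
```

View pics/w1.png

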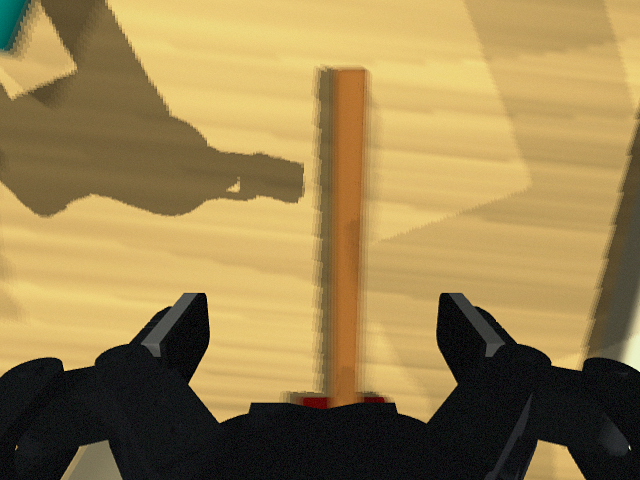

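The wrist view, slightly blurred by motion, shows the bar running from its tail (350,68) down to the head (343,402), between the open fingers (208 and 438). I correct from a second, settled frame.

```bash
python3 - <<'E'
from h import *
o=readout.get_obs();im=get_image("wrist");C=cam("wrist",o)
cv2.imwrite("pics/w2.png",im[:,:,::-1])
m=mask(im,(5,165,150),(14,255,255),(300,40,400,385))
c=big(m);r=c[:,0];print("bbox",cv2.boundingRect(c))
pts=[]
for y in(90,150,210,270,330,375):
    x=np.where(m[y])[0];pts.append(plane(C,((x[0]+x[-1])/2,y),.03));print(y,x[0],x[-1],pts[-1].round(4), "w",np.linalg.norm(plane(C,(x[0],y),.03)-plane(C,(x[-1]+1,y),.03)).round(4))
P=np.array(pts)[:,:2];d=np.linalg.svd(P-P.mean(0))[2][0];d*=np.sign(d[0]);yaw=np.degrees(np.arctan2(d[1],d[0]))
y0=r[:,1].min();tail=plane(C,(r[r[:,1]<y0+3,0].mean(),y0),.03);tail[:2]=P.mean(0)+d*((tail[:2]-P.mean(0))@d)
g=tail[:2]+.112*d;print("yaw",yaw,"tail",tail,"grip",g)
T=cam("top");print("two-view tail height: top/wrist",meet(T,(202,301.6),C,(r[r[:,1]<y0+3,0].mean(),y0)))
rows([*g,.026],yaw)
E
```

```text
bbox (332, 161, 6, 4)
90 326 341 [0.4394 0.3503 0.03  ] w 0.0099Traceback (most recent call last):
  File "<stdin>", line 8, in <module>
IndexError: index 0 is out of bounds for axis 0 with size 0
```

```bash
python3 - <<'E'
from h import *
im=cv2.imread("pics/w2.png")[:,:,::-1];o=readout.get_obs();C=cam("wrist",o)
h=cv2.cvtColor(im,cv2.COLOR_RGB2HSV)
print(h[200,310:380:4].tolist())
m=mask(im,(5,150,130),(15,255,255),(300,40,400,385))
m=cv2.morphologyEx(m,cv2.MORPH_CLOSE,np.ones((9,9)));c=big(m);r=c[:,0];print("bbox",cv2.boundingRect(c))
pts=[]
for y in(90,150,210,270,330,375):
    x=np.where(m[y])[0]
    if len(x)<5: continue
    pts.append(plane(C,((x[0]+x[-1])/2,y),.03));print(y,x[0],x[-1],pts[-1].round(4), "w",np.linalg.norm(plane(C,(x[0],y),.03)-plane(C,(x[-1]+1,y),.03)).round(4))
P=np.array(pts)[:,:2];d=np.linalg.svd(P-P.mean(0))[2][0];d*=np.sign(d[0]);yaw=np.degrees(np.arctan2(d[1],d[0]))
y0=r[:,1].min();u0=r[r[:,1]<y0+3,0].mean();tail=plane(C,(u0,y0),.03);tail[:2]=P.mean(0)+d*((tail[:2]-P.mean(0))@d)
g=tail[:2]+.112*d;print("yaw",yaw,"tail",tail,"grip",g)
print("two-view tail top:",meet(cam("top"),(202,301.6),C,(u0,y0)))
rows([*g,.026],yaw)
E
```

```text
[[21, 124, 125], [22, 125, 124], [22, 133, 123], [16, 184, 104], [15, 185, 179], [15, 193, 172], [14, 182, 174], [15, 190, 176], [15, 188, 179], [15, 185, 175], [15, 181, 161], [20, 129, 200], [20, 129, 199], [19, 128, 193], [20, 127, 209], [20, 132, 215], [20, 125, 214], [20, 132, 210]]
bbox (320, 64, 37, 321)
90 324 355 [0.4375 0.3507 0.03  ] w 0.02
150 323 353 [0.4739 0.3542 0.03  ] w 0.0201
210 323 351 [0.5132 0.3583 0.03  ] w 0.0196
270 321 349 [0.5561 0.3621 0.03  ] w 0.0204
330 321 347 [0.6026 0.3669 0.03  ] w 0.0198
375 321 345 [0.6403 0.3706 0.03  ] w 0.019
yaw 5.5930599068000575 tail [0.42253333 0.34921931 0.03      ] grip [0.53400013 0.36013509]
two-view tail top: (array([0.42469286, 0.34817507, 0.03557913]), np.float64(0.00263991313894891))
t 2.25 grasp [0.5291 0.3497 0.1588] axes x [-0.006 -0.001 -1.   ] y [-0.11   0.994 -0.   ] z [ 0.994  0.11  -0.007] F [-1.1 -1.7 -0.5] open 0.0852 q [ 0.47  0.15  1.67  0.    1.33 -1.22]
dxyz [132.8   9.8   6.9]
tool-z yaw 6.32 spin (tool x down) 0.73
```

```bash
python3 -m pendant '1 40 10 7 0.7;1 80 10 7 0.7;1 110 10 7 0.7;1 125 10 7 0.7;1 133 10 7 0.7;1 133 10 7 0.7;1 133 10 7 0.7' 70; python3 -c "
from h import *
rows([.5345,.360,.026],5.6)"
```

```text
t: 2.95
tool_pos: [0.536, 0.3607, 0.1829]
tool_rot: [-0.076, 1.573, 0.077]
contact_force: [0.1, -0.5, 0.1]
opening: 0.0854
t 2.95 grasp [0.5354 0.3608 0.0279] axes x [-0.004  0.001 -1.   ] y [-0.098  0.995  0.001] z [ 0.995  0.098 -0.003] F [ 0.1 -0.5  0.1] open 0.0854 q [ 0.48  0.32  1.7   0.    1.12 -1.19]
dxyz [ 1.9 -0.7 -1. ]
tool-z yaw 5.6 spin (tool x down) 0.0
```

```bash
python3 -m pendant '0 2 0 0 0;0 2 0 0 0;0 2 0 0 0;0 2 0 0 0;0 2 0 0 0;0 2 0 0 0;0 2 0 0 0;0 2 0 0 0' 70; python3 -m pendant '0 -20 0 0 0;0 -60 0 0 0;0 -100 0 0 0;0 -140 0 0 0;0 -170 0 0 0;0 -180 0 0 0;0 -180 0 0 0'; python3 - <<'E'
from h import *
rows([.539,.22,.19],-88.4)
im=get_image("wrist");cv2.imwrite("pics/w3.png",im[:,:,::-1])
E
```

```text
t: 3.75
tool_pos: [0.5363, 0.3609, 0.1816]
tool_rot: [-0.076, 1.572, 0.078]
contact_force: [-0.2, 1.0, 4.4]
opening: 0.0206
t: 4.45
tool_pos: [0.5368, 0.3608, 0.3623]
tool_rot: [-0.075, 1.57, 0.078]
contact_force: [0.3, 0.4, -2.0]
opening: 0.0207
t 4.45 grasp [0.5367 0.3611 0.2073] axes x [-0.001  0.002 -1.   ] y [-0.098  0.995  0.002] z [ 0.995  0.098 -0.001] F [ 0.3  0.4 -2. ] open 0.0207 q [ 0.48  0.13  1.6   0.    1.41 -1.19]
dxyz [  17.  -140.7  -11.5]
tool-z yaw 5.61 spin (tool x down) -85.99
```

View pics/w3.png

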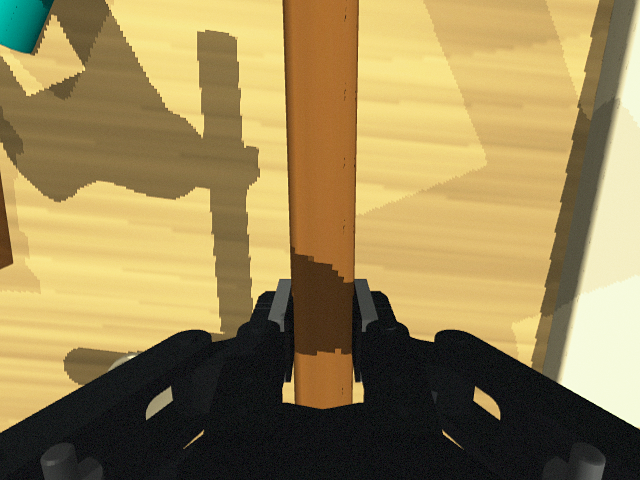

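The stick is held near its band and level (tail end straight up the image at x≈320). Next I swing it to face down the track at a safe height.

```bash
python3 -m pendant '0 0 -30 -13 8.5;0 0 -60 -13 17;0 0 -90 -13 25.5;0 0 -120 -13 34;0 0 -136 -13 42.5;0 0 -136 -13 51;0 0 -136 -13 59.5;0 0 -136 -13 68;0 0 -136 -13 76.5;0 0 -136 -13 85';  python3 -m pendant '0 0 0 0 8.5;0 0 0 0 9;0 0 0 0 9;0 0 0 0 9;0 0 0 0 9'; python3 - <<'E'
from h import *
rows([.5375,.225,.12],-88.4)
im=get_image("top");cv2.imwrite("pics/t2.png",im[:,:,::-1])
cv2.imwrite("pics/t2c.png",cv2.resize(im[180:310,200:400],None,fx=4,fy=4,interpolation=2)[:,:,::-1])
E
```

```text
t: 5.5
tool_pos: [0.536, 0.2236, 0.3558]
tool_rot: [1.071, 1.296, -1.084]
contact_force: [-0.2, 0.4, -1.7]
opening: 0.0207
t: 6.0
tool_pos: [0.536, 0.2236, 0.3554]
tool_rot: [1.186, 1.227, -1.201]
contact_force: [0.1, -1.2, -1.5]
opening: 0.0205
t 6.0 grasp [0.5343 0.2234 0.2005] axes x [-0.011 -0.001 -1.   ] y [ 1.     0.023 -0.011] z [ 0.023 -1.     0.001] F [ 0.1 -1.2 -1.5] open 0.0205 q [ 0.27 -0.01  1.76  0.    1.4   0.24]
dxyz [80.4  4.1 -1.6]
tool-z yaw -88.68 spin (tool x down) -0.28
```

View pics/t2c.png

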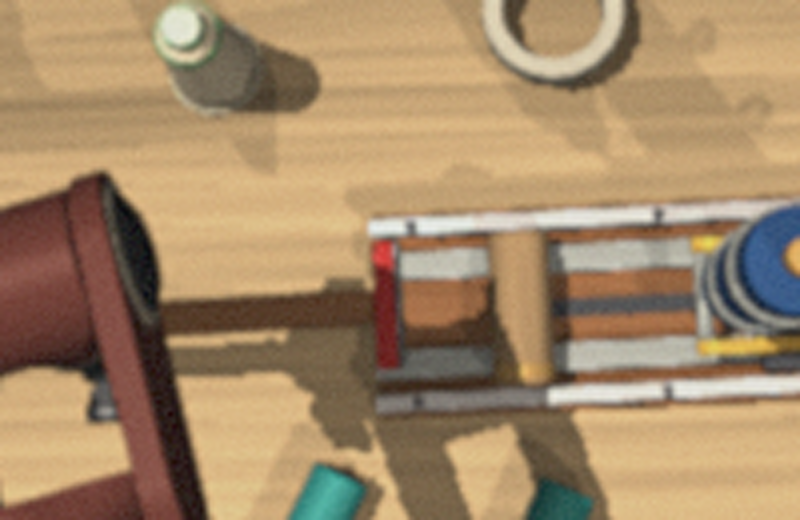

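The stick points down the track: head at crop (387,304), full px (296.7,256), with the foot ahead at (525,307). The foot hasn't moved. I check the lateral offset and foot skew with numbers.

```bash
python3 - <<'E'
from h import *
np.set_printoptions(precision=4,suppress=True)
T=cam("top");k=lambda x,y:(x/4+200,y/4+180)
u=np.array([.0285,-.9996,0]);n=np.array([.9996,.0285,0]);org=np.array([.546,-.0784,0])
tr=lambda p:np.array([(p-org)@u,(p-org)@n,p[2]])
for q in((386,242),(388,367),(398,304)):print("head",tr(plane(T,k(*q),.2)),plane(T,k(*q),.2))
for q in((370,222),(378,400)):print("guide",tr(plane(T,k(*q),.038)))
im=cv2.imread("pics/t2.png")[:,:,::-1]
for a,b in(((490,240),(497,370)),((546,240),(553,370))):print("foot edge",tr(plane(T,k(*a),.048)),tr(plane(T,k(*b),.048)))
g=cv2.cvtColor(im,cv2.COLOR_RGB2HSV)
for y in(245,250,255,260,265):print(y,[(x,*g[y,x]) for x in range(320,340,1)][::2])
E
```

```text
head [-0.1391  0.0373  0.2   ] [0.5794 0.0617 0.2   ]
head [-0.1418 -0.0415  0.2   ] [0.5005 0.0622 0.2   ]
head [-0.1335 -0.0023  0.2   ] [0.5399 0.055  0.2   ]
guide [-0.1595  0.0681  0.038 ]
guide [-0.1602 -0.0609  0.038 ]
foot edge [-0.0732  0.0492  0.048 ] [-0.0734 -0.0444  0.048 ]
foot edge [-0.033   0.0469  0.048 ] [-0.0334 -0.0466  0.048 ]
245 [(320, np.uint8(28), np.uint8(21), np.uint8(172)), (322, np.uint8(15), np.uint8(77), np.uint8(143)), (324, np.uint8(17), np.uint8(113), np.uint8(169)), (326, np.uint8(16), np.uint8(113), np.uint8(190)), (328, np.uint8(16), np.uint8(113), np.uint8(196)), (330, np.uint8(16), np.uint8(112), np.uint8(191)), (332, np.uint8(15), np.uint8(109), np.uint8(187)), (334, np.uint8(16), np.uint8(108), np.uint8(165)), (336, np.uint8(16), np.uint8(104), np.uint8(110)), (338, np.uint8(34), np.uint8(18), np.uint8(98))]
250 [(320, np.uint8(12), np.uint8(139), np.uint8(141)), (322, np.uint8(12), np.uint8(122), np.uint8(98)), (324, np.uint8(17), np.uint8(114), np.uint8(150)), (326, np.uint8(16), np.uint8(116), np.uint8(187)), (328, np.uint8(17), np.uint8(11
[... 1104 characters left out ...]
int8(16), np.uint8(116), np.uint8(182)), (334, np.uint8(16), np.uint8(112), np.uint8(173)), (336, np.uint8(16), np.uint8(112), np.uint8(125)), (338, np.uint8(13), np.uint8(125), np.uint8(88))]
265 [(320, np.uint8(13), np.uint8(112), np.uint8(66)), (322, np.uint8(10), np.uint8(110), np.uint8(67)), (324, np.uint8(14), np.uint8(92), np.uint8(78)), (326, np.uint8(16), np.uint8(107), np.uint8(93)), (328, np.uint8(15), np.uint8(109), np.uint8(183)), (330, np.uint8(16), np.uint8(112), np.uint8(192)), (332, np.uint8(17), np.uint8(111), np.uint8(180)), (334, np.uint8(17), np.uint8(113), np.uint8(174)), (336, np.uint8(17), np.uint8(112), np.uint8(128)), (338, np.uint8(17), np.uint8(90), np.uint8(82))]
```

```bash
python3 -m pendant '0 40 5 0 0;0 80 5 0 0;0 110 5 0 0;0 130 5 0 0;0 140 5 0 0;0 142 5 0 0;0 142 5 0 0'; python3 - <<'E'
from h import *
rows([.5375,.225,.0576],-88.4)
im=get_image("scene");cv2.imwrite("pics/s2.png",cv2.resize(im[170:310,175:440],None,fx=3,fy=3,interpolation=2)[:,:,::-1])
E
```

```text
t: 6.75
tool_pos: [0.54, 0.2237, 0.2146]
tool_rot: [1.187, 1.226, -1.199]
contact_force: [0.1, -0.2, -1.7]
opening: 0.0203
t 6.75 grasp [0.5386 0.2235 0.0596] axes x [-0.009 -0.001 -1.   ] y [ 1.     0.023 -0.009] z [ 0.023 -1.     0.001] F [ 0.1 -0.2 -1.7] open 0.0203 q [0.27 0.15 1.84 0.   1.15 0.24]
dxyz [ 2.  -1.1 -1.5]
tool-z yaw -88.69 spin (tool x down) -0.29
```

View pics/s2.png

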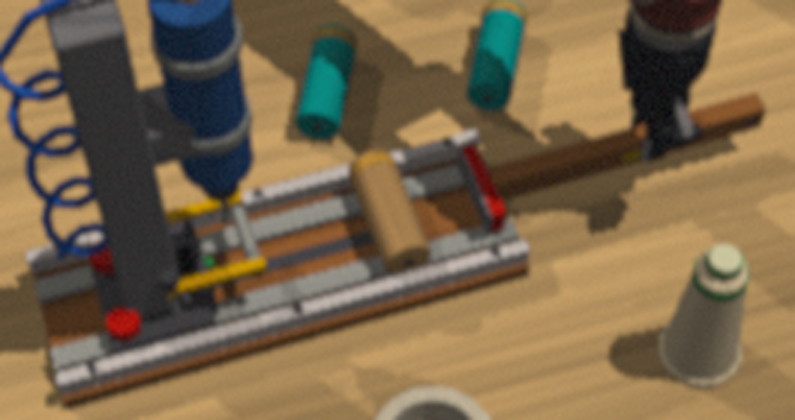

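The stick sits low inside the track, square behind the foot with a gap of about 55 mm. I advance until touching.

```bash
python3 -m pendant '0 2 0 5 0;0 2 0 11 0;0 2 0 17 0;0 2 0 23 0;0 2 0 29 0;0 2 0 35 0;0 2 0 40 0;0 2 0 43 0;0 2 0 46 0;0 2 0 46 0'; python3 -m pendant '0 0 0 3 0;0 0 0 6 0;0 0 0 9 0;0 0 0 12 0;0 0 0 15 0;0 0 0 18 0;0 0 0 21 0;0 0 0 24 0;0 0 0 27 0;0 0 0 30 0'; python3 - <<'E'
from h import *
rows([.5375,.225,.0576],-88.4)
im=get_image("top");cv2.imwrite("pics/t3.png",cv2.resize(im[220:300,260:400],None,fx=5,fy=5,interpolation=2)[:,:,::-1])
g=cv2.cvtColor(im,cv2.COLOR_RGB2HSV);print(g[245,300:372:2].tolist())
E
```

```text
t: 7.8
tool_pos: [0.5413, 0.1775, 0.2132]
tool_rot: [1.188, 1.225, -1.199]
contact_force: [-0.3, -0.1, -1.0]
opening: 0.0204
t: 8.8
tool_pos: [0.542, 0.1473, 0.2132]
tool_rot: [1.188, 1.225, -1.199]
contact_force: [0.0, -1.0, -1.9]
opening: 0.0204
t 8.8 grasp [0.5408 0.1472 0.0582] axes x [-0.008 -0.001 -1.   ] y [ 1.     0.023 -0.008] z [ 0.023 -1.     0.001] F [ 0.  -1.  -1.9] open 0.0204 q [0.13 0.1  1.9  0.   1.15 0.11]
dxyz [  0.6  -1.5 -77.9]
tool-z yaw -88.71 spin (tool x down) -0.31
[[32, 23, 168], [30, 21, 174], [25, 18, 172], [32, 21, 171], [28, 18, 171], [32, 21, 174], [24, 24, 173], [23, 23, 174], [24, 24, 171], [25, 19, 173], [30, 21, 174], [14, 37, 167], [1, 168, 209], [0, 184, 197], [7, 70, 121], [16, 109, 150], [17, 111, 186], [17, 115, 186], [16, 113, 191], [16, 110, 183], [16, 110, 165], [15, 115, 133], [17, 44, 104], [21, 17, 103], [26, 23, 178], [28, 20, 189], [30, 17, 190], [28, 19, 187], [32, 20, 182], [30, 21, 186], [30, 17, 180], [24, 24, 171], [25, 19, 162], [28, 20, 165], [30, 19, 179], [30, 21, 185]]
```

```bash
python3 -m pendant '0 0 0 3 0;0 0 0 6.5 0;0 0 0 10 0;0 0 0 13.5 0;0 0 0 17 0;0 0 0 20.5 0;0 0 0 24 0;0 0 0 27.5 0;0 0 0 31 0;0 0 0 34 0'; python3 -m pendant '0 0 0 3 0;0 0 0 6.5 0;0 0 0 10 0;0 0 0 13.5 0;0 0 0 17 0;0 0 0 20.5 0;0 0 0 24 0;0 0 0 27 0;0 0 0 30 0;0 0 0 32 0'; python3 - <<'E'
from h import *
rows([.5375,.225,.0576],-88.4)
im=get_image("top");g=cv2.cvtColor(im,cv2.COLOR_RGB2HSV)
for y in(243,264):print([(x,*map(int,g[y,x])) for x in range(338,378,2)])
im=get_image("scene");cv2.imwrite("pics/s3.png",cv2.resize(im[190:310,175:375],None,fx=4,fy=4,interpolation=2)[:,:,::-1])
E
```

```text
t: 9.85
tool_pos: [0.5428, 0.1127, 0.2132]
tool_rot: [1.188, 1.225, -1.199]
contact_force: [-0.9, 0.2, -1.9]
opening: 0.021
t: 10.85
tool_pos: [0.5435, 0.0804, 0.2133]
tool_rot: [1.188, 1.225, -1.199]
contact_force: [-0.1, -0.4, -1.1]
opening: 0.0206
t 10.85 grasp [0.5423 0.0802 0.0583] axes x [-0.008 -0.001 -1.   ] y [ 1.     0.022 -0.008] z [ 0.022 -1.     0.001] F [-0.1 -0.4 -1.1] open 0.0206 q [ 0.01  0.08  1.93 -0.    1.14 -0.01]
dxyz [   0.6   -1.6 -144.9]
tool-z yaw -88.73 spin (tool x down) -0.33
[(338, 30, 20, 166), (340, 25, 19, 165), (342, 27, 17, 163), (344, 30, 21, 159), (346, 3, 97, 150), (348, 1, 184, 202), (350, 0, 170, 192), (352, 8, 66, 100), (354, 16, 109, 161), (356, 16, 111, 182), (358, 17, 114, 183), (360, 15, 116, 189), (362, 17, 109, 180), (364, 16, 109, 162), (366, 15, 115, 120), (368, 18, 33, 92), (370, 23, 18, 111), (372, 21, 38, 173), (374, 19, 56, 170), (376, 21, 78, 156)]
[(338, 13, 120, 70), (340, 16, 124, 64), (342, 11, 105, 68), (344, 13, 103, 72), (346, 6, 117, 61), (348, 1, 174, 97), (350, 1, 172, 108), (352, 1, 127, 88), (354, 19, 80, 70), (356, 18, 117, 85), (358, 18, 110, 151), (360, 16, 110, 201), (362, 15, 108, 193), (364, 16, 113, 176), (366, 16, 106, 149), (368, 17, 94, 106), (370, 16, 34, 82), (372, 22, 21, 136), (374, 21, 49, 151), (376, 21, 61, 159)]
```

View pics/s3.png

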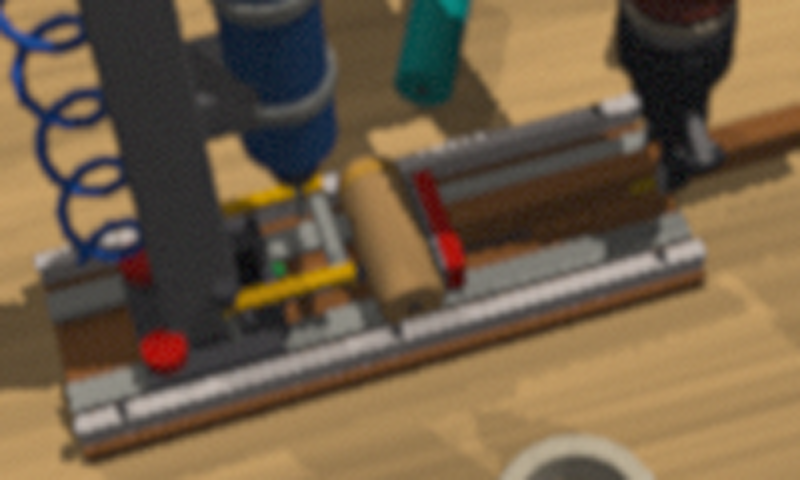

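The foot stands square just short of the roller (roller at (330,230), foot at (395,240)), with the paddle right behind it. From here I use small steps by feel.

```bash
python3 -m pendant '0 0 0 2 0;0 0 0 4 0;0 0 0 6 0;0 0 0 8 0;0 0 0 10 0'; python3 -m pendant '0 0 0 2 0;0 0 0 4 0;0 0 0 6 0' 
```

```text
t: 11.45
tool_pos: [0.5438, 0.0703, 0.2133]
tool_rot: [1.189, 1.225, -1.199]
contact_force: [0.3, 0.3, -2.2]
opening: 0.0209
t: 11.75
tool_pos: [0.5439, 0.064, 0.2133]
tool_rot: [1.189, 1.225, -1.199]
contact_force: [0.0, 0.0, -1.6]
opening: 0.0207
```

```bash
python3 -m pendant '0 0 0 1.5 0;0 0 0 3 0;0 0 0 4 0'
```

```text
t: 12.05
tool_pos: [0.544, 0.0599, 0.2133]
tool_rot: [1.189, 1.225, -1.199]
contact_force: [-0.2, -0.2, -1.0]
opening: 0.02
```

```bash
python3 -m pendant '0 0 0 1.5 0;0 0 0 3 0;0 0 0 4 0'; python3 -m pendant '0 0 0 1 0;0 0 0 2 0;0 0 0 3 0'
```

```text
t: 12.35
tool_pos: [0.5441, 0.0558, 0.2133]
tool_rot: [1.189, 1.225, -1.199]
contact_force: [-1.0, 0.3, -1.4]
opening: 0.0207
t: 12.65
tool_pos: [0.5442, 0.0532, 0.2135]
tool_rot: [1.19, 1.225, -1.199]
contact_force: [0.1, 5.1, 0.0]
opening: 0.0206
```

```bash
python3 -m pendant '0 0 0 1 0;0 0 0 2 0'
```

```text
t: 12.85
tool_pos: [0.5444, 0.0517, 0.2139]
tool_rot: [1.191, 1.226, -1.198]
contact_force: [-2.0, 6.8, 2.0]
opening: 0.0203
```

```bash
python3 -m pendant '0 0 0 1 0;0 0 0 2 0;0 0 0 2 0'; python3 -m pendant '0 0 0 1 0;0 0 0 2 0;0 0 0 2 0'
```

```text
t: 13.15
tool_pos: [0.5446, 0.0499, 0.2142]
tool_rot: [1.192, 1.226, -1.197]
contact_force: [-0.2, 4.6, 0.1]
opening: 0.0209
t: 13.45
tool_pos: [0.5446, 0.0478, 0.2142]
tool_rot: [1.192, 1.226, -1.197]
contact_force: [0.6, 3.3, -0.0]
opening: 0.0209
```

```bash
python3 -m pendant '0 0 0 1 0;0 0 0 2 0'; python3 -m pendant '0 0 0 1 0;0 0 0 2 0'
```

```text
t: 13.65
tool_pos: [0.5447, 0.0456, 0.2141]
tool_rot: [1.192, 1.226, -1.197]
contact_force: [-0.8, 4.4, 0.7]
opening: 0.0208
t: 13.85
tool_pos: [0.5447, 0.0434, 0.214]
tool_rot: [1.192, 1.226, -1.198]
contact_force: [-0.6, 1.4, 0.0]
opening: 0.0203
```

```bash
python3 -m pendant '0 0 0 1 0;0 0 0 2 0'; python3 - <<'E'
from h import *
im=get_image("top");g=cv2.cvtColor(im,cv2.COLOR_RGB2HSV)
print([(x,*map(int,g[241,x])) for x in range(358,398,2)])
cv2.imwrite("pics/t4.png",im[:,:,::-1])
im=get_image("scene");cv2.imwrite("pics/s4.png",cv2.resize(im[190:310,175:375],None,fx=4,fy=4,interpolation=2)[:,:,::-1])
E
```

```text
t: 14.05
tool_pos: [0.5447, 0.0411, 0.214]
tool_rot: [1.191, 1.226, -1.198]
contact_force: [-0.1, 2.7, -1.3]
opening: 0.0206
[(358, 25, 19, 162), (360, 3, 144, 179), (362, 1, 182, 200), (364, 0, 149, 168), (366, 17, 56, 131), (368, 15, 111, 161), (370, 16, 110, 169), (372, 18, 134, 168), (374, 21, 167, 214), (376, 24, 157, 223), (378, 22, 137, 206), (380, 21, 49, 145), (382, 75, 9, 113), (384, 90, 8, 99), (386, 108, 145, 100), (388, 108, 152, 141), (390, 107, 147, 137), (392, 107, 145, 130), (394, 107, 155, 123), (396, 128, 48, 101)]
```

View pics/s4.png

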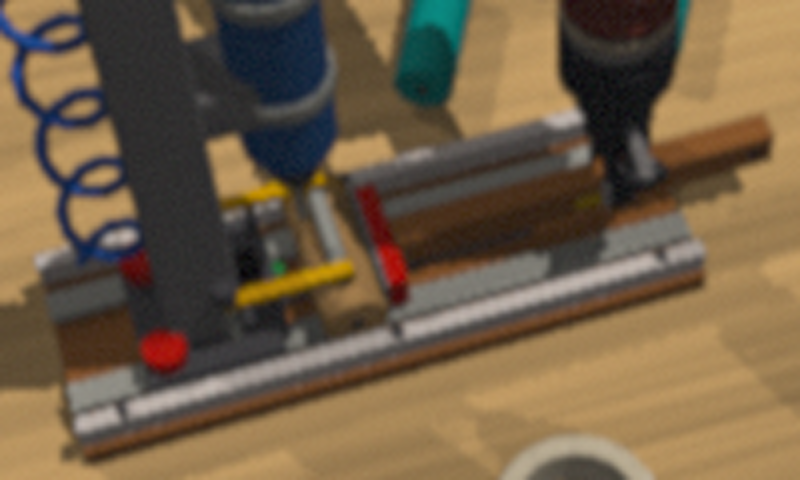

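The foot is under the roller, still touching the paddle, and the switch plunger isn't reached yet. The push force is falling, so I go on in 1 mm steps.

```bash
python3 -m pendant '0 0 0 1 0;0 0 0 1 0'; python3 -m pendant '0 0 0 1 0;0 0 0 1 0';python3 - <<'E'
from h import *
im=get_image("top");g=cv2.cvtColor(im,cv2.COLOR_RGB2HSV)
print([(x,*map(int,g[241,x])) for x in range(358,386,2)])
E
```

```text
t: 14.35
tool_pos: [0.5447, 0.0398, 0.2138]
tool_rot: [1.191, 1.225, -1.198]
contact_force: [-0.2, 1.1, -1.1]
opening: 0.0208
t: 14.55
tool_pos: [0.5447, 0.0386, 0.2138]
tool_rot: [1.19, 1.225, -1.199]
contact_force: [-0.3, -0.3, -0.3]
opening: 0.0204
[(358, 26, 25, 166), (360, 9, 58, 141), (362, 2, 176, 200), (364, 0, 178, 192), (366, 6, 61, 143), (368, 15, 108, 147), (370, 16, 113, 165), (372, 18, 131, 161), (374, 20, 166, 218), (376, 26, 155, 222), (378, 23, 138, 207), (380, 21, 49, 145), (382, 36, 11, 114), (384, 90, 5, 99)]
```

```bash
python3 -m pendant '0 0 0 1 0;0 0 0 1 0;0 0 0 1 0';python3 - <<'E'
from h import *
im=get_image("top");g=cv2.cvtColor(im,cv2.COLOR_RGB2HSV)
print([(x,*map(int,g[241,x])) for x in range(358,386,2)])
im=get_image("scene");cv2.imwrite("pics/s5.png",cv2.resize(im[190:310,175:375],None,fx=4,fy=4,interpolation=2)[:,:,::-1])
E
```

```text
t: 14.9
tool_pos: [0.5446, 0.0375, 0.2137]
tool_rot: [1.19, 1.225, -1.199]
contact_force: [-0.7, 0.4, -0.2]
opening: 0.0205
[(358, 26, 23, 169), (360, 12, 34, 149), (362, 1, 167, 189), (364, 1, 189, 196), (366, 0, 114, 148), (368, 16, 104, 125), (370, 16, 114, 159), (372, 18, 131, 163), (374, 21, 164, 218), (376, 25, 155, 222), (378, 24, 132, 208), (380, 20, 51, 146), (382, 42, 11, 115), (384, 0, 0, 99)]
```

```bash
python3 -m pendant '0 0 0 1 0;0 0 0 1 0';python3 -m pendant '0 0 0 1 0;0 0 0 1 0;0 0 0 1 0';python3 - <<'E'
from h import *
im=get_image("top");g=cv2.cvtColor(im,cv2.COLOR_RGB2HSV)
print([(x,*map(int,g[241,x])) for x in range(358,386,2)])
im=get_image("scene");cv2.imwrite("pics/s5.png",cv2.resize(im[190:310,175:375],None,fx=4,fy=4,interpolation=2)[:,:,::-1])
E
```

```text
t: 15.2
tool_pos: [0.5447, 0.0365, 0.2136]
tool_rot: [1.19, 1.225, -1.199]
contact_force: [0.3, 0.3, -1.2]
opening: 0.0207
t: 15.5
tool_pos: [0.5446, 0.0354, 0.2136]
tool_rot: [1.19, 1.225, -1.199]
contact_force: [-0.2, 0.5, -1.8]
opening: 0.0206
[(358, 28, 21, 167), (360, 33, 20, 156), (362, 3, 145, 179), (364, 1, 181, 201), (366, 1, 147, 191), (368, 14, 43, 124), (370, 15, 115, 149), (372, 18, 132, 160), (374, 21, 167, 214), (376, 23, 160, 223), (378, 23, 136, 207), (380, 23, 45, 142), (382, 42, 11, 114), (384, 70, 8, 101)]
```

View pics/s5.png

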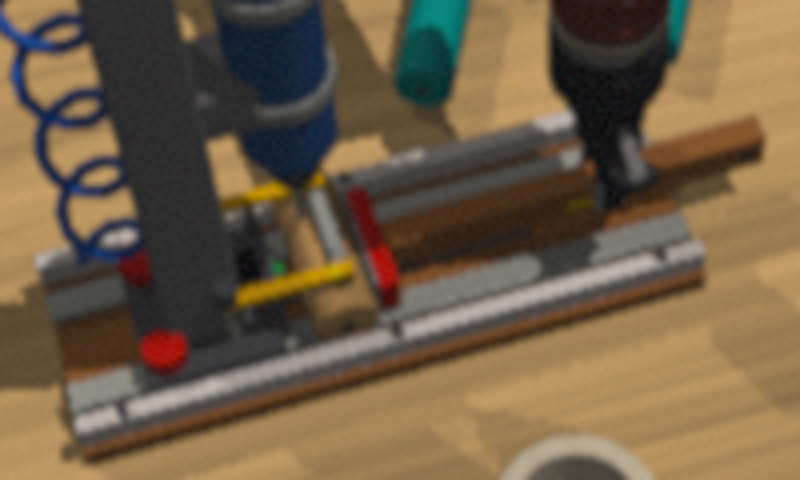

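The foot is still under the roller with the paddle against it, and the green plunger is free. That was my last picture, so from here I go by numbers and feel.

```bash
cat > pk.py <<'E'
from h import *
im=get_image("top");g=cv2.cvtColor(im,cv2.COLOR_RGB2HSV)
print([(x,*map(int,g[241,x])) for x in range(360,376)])
s=get_image("scene");h=cv2.cvtColor(s,cv2.COLOR_RGB2HSV)[245:270,235:255];m=cv2.inRange(h,(45,90,40),(80,255,255))
ys,xs=np.where(m);print("green",len(xs),xs.mean()+235 if len(xs) else 0,ys.mean()+245 if len(ys) else 0)
E
python3 -m pendant '0 0 0 1 0;0 0 0 1 0';python3 -m pendant '0 0 0 1 0;0 0 0 1 0;0 0 0 1 0';python3 pk.py
```

```text
t: 15.8
tool_pos: [0.5447, 0.0343, 0.2136]
tool_rot: [1.19, 1.225, -1.199]
contact_force: [-0.7, 0.1, -2.0]
opening: 0.0209
t: 16.1
tool_pos: [0.5447, 0.0333, 0.2136]
tool_rot: [1.19, 1.225, -1.199]
contact_force: [-0.1, -0.3, -1.1]
opening: 0.0207
[(360, 35, 19, 163), (361, 33, 18, 154), (362, 9, 67, 138), (363, 1, 159, 173), (364, 2, 178, 202), (365, 1, 181, 201), (366, 1, 191, 187), (367, 2, 152, 148), (368, 13, 48, 128), (369, 30, 17, 146), (370, 22, 18, 153), (371, 17, 58, 133), (372, 19, 133, 153), (373, 20, 164, 200), (374, 21, 167, 218), (375, 22, 162, 220)]
green 2 243.5 256.5
```

```bash
python3 -m pendant '0 0 0 0 0;0 0 0 0 0;0 0 0 0 0;0 0 0 0 0';python3 pk.py; python3 - <<'E'
from h import *
for n in("s3","s4","s5"):
    im=cv2.resize(cv2.imread(f"pics/{n}.png"),None,fx=.25,fy=.25,interpolation=cv2.INTER_AREA)[:,:,::-1]
    h=cv2.cvtColor(np.ascontiguousarray(im),cv2.COLOR_RGB2HSV)[55:80,60:80];m=cv2.inRange(h,(45,90,40),(80,255,255));print(n,m.sum()//255, np.argwhere(m).mean(0)+[245,235] if m.any() else 0)
E
```

```text
t: 16.6
tool_pos: [0.5447, 0.0333, 0.2136]
tool_rot: [1.19, 1.225, -1.199]
contact_force: [1.0, 0.1, -1.6]
opening: 0.0207
[(360, 25, 19, 161), (361, 25, 19, 158), (362, 8, 58, 136), (363, 1, 156, 176), (364, 1, 178, 201), (365, 1, 182, 199), (366, 1, 193, 184), (367, 1, 146, 150), (368, 9, 47, 130), (369, 24, 18, 143), (370, 27, 19, 149), (371, 20, 55, 135), (372, 19, 132, 153), (373, 20, 162, 202), (374, 21, 165, 221), (375, 22, 158, 223)]
green 1 244.0 257.0
s3 9 [256.88888889 244.33333333]
s4 10 [256.3 244.3]
s5 10 [256.2 244. ]
```

The paddle now has a gap ahead of it with rail showing, and the green plunger is covered. So the foot has probably sprung into the nest. I check the end of the foot in the scene view.

```bash
cat > ft.py <<'E'
from h import *
def prof(im):
    h=cv2.cvtColor(np.ascontiguousarray(im),cv2.COLOR_RGB2HSV)
    m=cv2.inRange(h,(12,85,70),(19,150,255));k=np.zeros_like(m);k[258:274,244:285]=m[258:274,244:285]
    for y in(264,266,268,270):
        x=np.where(k[y])[0];print(y,(x.min(),x.max(),len(x)) if len(x) else None,end=" ")
    print()
if __name__=="__main__":
    for n in("s4","s5"):
        f=np.zeros((480,640,3),np.uint8);f[190:310,175:375]=cv2.resize(cv2.imread(f"pics/{n}.png"),None,fx=.25,fy=.25,interpolation=cv2.INTER_AREA)[:,:,::-1];prof(f)
    s=get_image("scene");cv2.imwrite("pics/s6.png",s[:,:,::-1]);prof(s)
    t=get_image("top");g=cv2.cvtColor(t,cv2.COLOR_RGB2HSV)
    for y in(236,268,272):print(y,[(x,*map(int,g[y,x])) for x in range(362,398,2)])
    rows(None)
E
python3 ft.py
```

```text
264 (np.int64(245), np.int64(271), 19) 266 (np.int64(254), np.int64(271), 18) 268 (np.int64(246), np.int64(271), 18) 270 (np.int64(256), np.int64(270), 10) 
264 (np.int64(251), np.int64(268), 18) 266 (np.int64(252), np.int64(269), 18) 268 (np.int64(253), np.int64(268), 16) 270 (np.int64(254), np.int64(268), 11) 
264 (np.int64(250), np.int64(265), 16) 266 (np.int64(249), np.int64(265), 17) 268 (np.int64(249), np.int64(265), 17) 270 (np.int64(249), np.int64(264), 16) 
236 [(362, 12, 67, 88), (364, 13, 77, 79), (366, 11, 55, 97), (368, 10, 83, 114), (370, 11, 100, 112), (372, 17, 93, 129), (374, 16, 112, 153), (376, 15, 112, 171), (378, 16, 113, 178), (380, 17, 111, 163), (382, 15, 115, 149), (384, 16, 89, 126), (386, 23, 30, 136), (388, 111, 50, 103), (390, 108, 141, 121), (392, 109, 135, 125), (394, 107, 148, 121), (396, 107, 151, 118)]
268 [(362, 30, 18, 97), (364, 6, 56, 87), (366, 7, 62, 94), (368, 8, 51, 90), (370, 36, 17, 75), (372, 30, 21, 73), (374, 20, 152, 136), (376, 21, 163, 178), (378, 21, 152, 185), (380, 21, 149, 178), (382, 21, 158, 176), (384, 21, 152, 179), (386, 20, 156, 168), (388, 21, 140, 153), (390, 20, 146, 131), (392, 19, 128, 112), (394, 19, 101, 93), (396, 17, 75, 65)]
272 [(362, 11, 110, 58), (364, 13, 108, 66), (366, 14, 96, 64), (368, 11, 93, 66), (370, 10, 100, 66), (372, 8, 107, 62), (374, 16, 133, 65), (376, 18, 116, 101), (378, 18, 120, 174), (380, 18, 120, 182), (382, 18, 128, 179), (384, 16, 120, 161), (386, 16, 128, 135), (388, 15, 138, 83), (390, 8, 90, 54), (392, 9, 46, 72), (394, 8, 65, 79), (396, 13, 60, 77)]
t 16.8 grasp [0.5435 0.0333 0.0586] axes x [-0.008 -0.    -1.   ] y [ 1.     0.021 -0.008] z [ 0.021 -1.     0.   ] F [ 0.4  0.3 -0.9] open 0.0208 q [-0.08  0.07  1.94 -0.    1.14 -0.1 ]
```

The numbers agree: the foot's centre is at track x ≈ 0.089. The roller was first felt at about 0.059, and 29 mm further gives 0.088. It stands about 10 mm ahead of the face, roughly square, and the push force is zero, so it's caught. I draw the stick straight back.

```bash
python3 -m pendant '0 0 0 -3 0;0 0 0 -8 0;0 0 0 -16 0;0 0 0 -26 0;0 0 0 -38 0;0 0 0 -52 0;0 0 0 -68 0;0 0 0 -86 0;0 0 0 -104 0;0 0 0 -120 0'; python3 -m pendant '0 0 0 -20 0;0 0 0 -45 0;0 0 0 -70 0;0 0 0 -95 0;0 0 0 -120 0;0 0 0 -145 0;0 0 0 -165 0;0 0 0 -175 0;0 0 0 -180 0;0 0 0 -180 0'; python3 ft.py; python3 pk.py
```

```text
t: 17.8
tool_pos: [0.5419, 0.1552, 0.2136]
tool_rot: [1.189, 1.225, -1.198]
contact_force: [0.9, 0.1, -0.6]
opening: 0.0207
t: 18.8
tool_pos: [0.5378, 0.3355, 0.2135]
tool_rot: [1.188, 1.225, -1.198]
contact_force: [-0.1, 0.2, -1.6]
opening: 0.0206
264 (np.int64(245), np.int64(271), 19) 266 (np.int64(254), np.int64(271), 18) 268 (np.int64(246), np.int64(271), 18) 270 (np.int64(256), np.int64(270), 10) 
264 (np.int64(251), np.int64(268), 18) 266 (np.int64(252), np.int64(269), 18) 268 (np.int64(253), np.int64(268), 16) 270 (np.int64(254), np.int64(268), 11) 
264 (np.int64(249), np.int64(266), 18) 266 (np.int64(249), np.int64(264), 16) 268 (np.int64(249), np.int64(264), 16) 270 (np.int64(249), np.int64(264), 16) 
236 [(362, 15, 37, 97), (364, 11, 71, 79), (366, 12, 54, 94), (368, 9, 76, 117), (370, 11, 96, 114), (372, 16, 95, 131), (374, 15, 109, 159), (376, 16, 112, 177), (378, 16, 117, 179), (380, 16, 116, 160), (382, 16, 110, 150), (384, 17, 86, 131), (386, 30, 22, 140), (388, 111, 53, 101), (390, 107, 146, 124), (392, 108, 147, 127), (394, 108, 143, 125), (396, 106, 151, 123)]
268 [
[... 566 characters left out ...]
0, 18, 123, 187), (382, 16, 123, 189), (384, 18, 120, 164), (386, 16, 119, 143), (388, 16, 129, 87), (390, 8, 97, 58), (392, 10, 45, 68), (394, 6, 51, 80), (396, 11, 65, 78)]
t 18.9 grasp [0.5367 0.3345 0.0585] axes x [-0.008 -0.001 -1.   ] y [ 1.     0.022 -0.008] z [ 0.022 -1.     0.   ] F [ 0.6  0.3 -1. ] open 0.0207 q [0.44 0.26 1.72 0.   1.17 0.42]
[(360, 22, 21, 183), (361, 22, 22, 171), (362, 25, 21, 160), (363, 21, 20, 162), (364, 23, 20, 162), (365, 21, 26, 164), (366, 26, 22, 163), (367, 23, 20, 162), (368, 25, 18, 157), (369, 30, 19, 163), (370, 30, 19, 158), (371, 17, 53, 139), (372, 18, 132, 154), (373, 20, 163, 206), (374, 21, 164, 224), (375, 22, 161, 225)]
green 1 244.0 257.0
```

The foot hasn't moved: it spans px 371–385 and 373–387 in the two rows, so it's square, and the green stays covered. I lower the stick, which is now well outside the track.

```bash
python3 -m pendant '0 8 0 0 0;0 16 0 0 0;0 22 0 0 0;0 26 0 0 0;0 29 0 0 0;0 29 0 0 0'; python3 -m pendant '0 1 0 0 0;0 2 0 0 0;0 2 0 0 0'
```

```text
t: 19.6
tool_pos: [0.5376, 0.3342, 0.1838]
tool_rot: [1.189, 1.225, -1.2]
contact_force: [-0.5, 0.4, -2.1]
opening: 0.0205
t: 19.9
tool_pos: [0.5376, 0.3343, 0.1819]
tool_rot: [1.189, 1.225, -1.2]
contact_force: [-0.3, 0.4, -1.2]
opening: 0.0205
```

```bash
python3 -m pendant '0 1 0 0 0;0 1 0 0 0'; python3 -m pendant '0 0.5 0 0 0;0 0.5 0 0 0'
```

```text
t: 20.1
tool_pos: [0.5378, 0.3344, 0.1817]
tool_rot: [1.189, 1.225, -1.2]
contact_force: [-1.8, -1.7, 2.6]
opening: 0.0207
t: 20.3
tool_pos: [0.5379, 0.3345, 0.1817]
tool_rot: [1.19, 1.225, -1.199]
contact_force: [-1.6, -1.1, 2.8]
opening: 0.0207
```

Contact with the bench: +2.7 N against −1.5 N carried, at the same height as when it was picked up. I release and rise.

```bash
python3 -m pendant '0.3 0 0 0 0;0.5 0 0 0 0;0.8 0 0 0 0;1 0 0 0 0;1 0 0 0 0;1 0 0 0 0;1 0 0 0 0'; python3 -m pendant '1 -15 0 0 0;1 -40 0 0 0;1 -80 0 0 0;1 -120 0 0 0;1 -160 0 0 0;1 -180 0 0 0;1 -180 0 0 0;1 -180 0 0 0'; python3 ft.py|tail -5; python3 - <<'E'
from h import *
o=readout.get_obs();im=get_image("wrist");C=cam("wrist",o);s=get_image("scene");S=cam("scene")
cv2.imwrite("pics/w9.png",im[:,:,::-1]);cv2.imwrite("pics/s9.png",s[:,:,::-1])
m=mask(im,(5,150,100),(16,255,255),(290,20,400,385));m=cv2.morphologyEx(m,cv2.MORPH_CLOSE,np.ones((9,9)))
for y in(60,120,180,240,300,360):
    x=np.where(m[y])[0]
    if len(x)>5: print(y,plane(C,((x[0]+x[-1])/2,y),.03).round(4),"w",np.linalg.norm(plane(C,(x[0],y),.03)-plane(C,(x[-1]+1,y),.03)).round(4))
a=o["tool_pos"];print("red head in scene",end=" ")
r=big(mask(s,(0,150,60),(7,255,255),(300,150,480,300)));p=r[:,0].mean(0);print(p,"expected",proj(S,[.542,.174,.015]))
print(readout.get_obs()["opening"])
E
```

```text
t: 21.0
tool_pos: [0.5379, 0.3345, 0.1817]
tool_rot: [1.19, 1.225, -1.199]
contact_force: [-0.4, -0.1, 0.2]
opening: 0.0854
t: 21.8
tool_pos: [0.5392, 0.3345, 0.3625]
tool_rot: [1.191, 1.224, -1.198]
contact_force: [-0.1, 0.5, -0.7]
opening: 0.0854
264 (np.int64(250), np.int64(267), 18) 266 (np.int64(249), np.int64(264), 16) 268 (np.int64(249), np.int64(264), 16) 270 (np.int64(249), np.int64(264), 16) 
236 [(362, 8, 40, 95), (364, 13, 75, 78), (366, 11, 52, 99), (368, 12, 80, 115), (370, 12, 104, 115), (372, 17, 94, 128), (374, 16, 108, 160), (376, 15, 111, 179), (378, 16, 113, 183), (380, 17, 113, 162), (382, 16, 121, 148), (384, 16, 82, 133), (386, 25, 24, 139), (388, 108, 55, 102), (390, 108, 141, 125), (392, 108, 141, 128), (394, 108, 145, 128), (396, 107, 144, 126)]
268 [(362, 28, 22, 188), (364, 26, 19, 188), (366, 26, 23, 189), (368, 26, 21, 183), (370, 27, 17, 170), (372, 28, 24, 147), (374, 19, 145, 162), (376, 21, 158, 182), (378, 22, 150, 191), (380, 22, 151, 182), (382, 21, 154, 185), (384, 22, 157, 182), (386, 21, 155, 173), (388, 20, 141, 159), (390, 20, 141, 137), (392
[... 155 characters left out ...]
128, 137), (372, 13, 135, 138), (374, 17, 128, 152), (376, 16, 124, 169), (378, 18, 125, 176), (380, 18, 122, 192), (382, 17, 126, 184), (384, 16, 122, 170), (386, 17, 121, 141), (388, 14, 129, 87), (390, 13, 99, 59), (392, 9, 40, 63), (394, 12, 62, 70), (396, 14, 48, 79)]
t 21.9 grasp [0.5372 0.3341 0.2048] axes x [-0.011 -0.002 -1.   ] y [ 1.     0.021 -0.011] z [ 0.021 -1.     0.002] F [-0.3 -0.4  0.5] open 0.0855 q [0.44 0.11 1.63 0.   1.41 0.42]
120 [0.5348 0.4081 0.03  ] w 0.021
180 [0.5362 0.3632 0.03  ] w 0.0211
240 [0.5377 0.3144 0.03  ] w 0.0212
300 [0.5394 0.2612 0.03  ] w 0.0213
red head in scene [374.44642857 228.51785714] expected [371.31828525 230.146441  ]
0.08537168183230205
```

The stick lies flat (constant 21 mm apparent width along the bar), and the foot is unmoved and square. I hand in.

```bash
python3 -c "
from station import job
print(job.finish_job())"
```

```text
the job is handed in; nothing more can be done
None
```

I gripped the push stick at its yellow band and rolled the foot along the track with the paddle, in small steps by feel. After it passed the hold-down I drew the stick straight out, laid it on the bench beyond the track and handed the job in at about 22 s. No verdict was reported.

**Push:** The wrist readings taken between steps peaked at about 7 N against the roller, then fell to zero as the foot moved on by itself. Forces within a step were not recorded.

**Foot:** It sits at track x ≈ 0.089 m. The catch worked out from where the roller was first felt is 0.088 m. It is square to within about 2 degrees, and it had not moved after the stick was withdrawn.

**Stick:** It lies flat at its pick-up height, with the same apparent width along the whole bar. The gripper is open and about 0.2 m above the bench.

**Not confirmed directly:**
- **Switch travel:** I could not measure it. I only saw the green plunger become covered by the foot (10 visible pixels before, 1 after).
- **Foot moved off later than expected:** A visible gap opened only some 5 mm after the estimated point under the roller.
- **Tape, cone and shears:** I did not measure them at the end. The stick and arm stayed clear of them.

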